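Stand the drained tubs back upright

ROBOT

A 7-joint arm with a two-finger parallel gripper is mounted at the origin on a cart in front of the work surface, level with it; the furniture and walls round the work are solid. World frame = base frame: x ahead of the robot, y to its left, z up, the work surface at z = 0. Lengths are in m, angles in rad, forces in N, time in s.
With the tool pointing down it reaches from about 0.425 to 0.925 m from the base axis. Payload 6.8 kg.
Tool frame: the origin (TCP) lies at the very end of the fingers, on their centre line; the grasp point (between the pads) lies 19 mm behind it; z points along the fingers, y is the line along which they close (so a half turn about z gives the same grasp; the last joint's range is limited). The gripper opens to 85 mm and grips with 20 to 120 N. Pads are 22 mm wide; open, the fingers measure 114 mm over their backs; the gripper's body (76 mm by 85 mm) begins 54 mm behind the grasp point. The pads swing forward as they close: fully open they stand 13 mm farther back than shut.
Start: joints at [1.061, 0.477, 0.022, 1.555, -0.011, 1.109, -0.083], TCP at [0.264, -0.621, 0.231] pointing down, gripper open.
Joint ranges: [-2.96, 2.96], [-0.34, 2.1], [-1.41, 1.46], [0.24, 2.44], [-1.37, 4.51], [0.17, 1.92], [-2.96, 2.96]. Speed limits (rad/s): [2.39, 2.39, 3.14, 3.14, 3.14, 3.14, 3.14].

INTERFACE

Orientations are given as a unit quaternion [w, x, y, z].
In Python, from station import bot gives the robot as it stands.
- The arm moves only by the tool drive_effector, called in YAML: its name, and indented under it one key for each argument. Schema: {"type":"object","properties":{"offsets":{"type":"object","properties":{"segments":{"type":"array","items":{"type":"array","items":{"type":"number"},"minItems":5,"maxItems":5},"minItems":1,"maxItems":20}},"additionalProperties":false,"required":["segments"]},"clamp_n":{"type":"number"},"only":{"type":"string"},"quiet":{"type":"boolean"},"lines":{"type":"string"}},"required":["offsets"],"additionalProperties":false}. offsets is an object whose key "segments" holds a list of rows, 1 to 20 of them, each of 5 numbers: dx, dy, dz in shares of the most that a row can go, 1 being 50 mm, then a turn about the tool's z in parts of the range, where 1.0 means pi rad, then the opening from 0.0 (shut) to 1.0 (fully open); each row shifts and turns the commanded pose from where the row before left it, along the tool's axes as they then stand; what a row does not reach is not made up. A row lasts 1/10 s, in which the tool goes at most 0.05 m and 0.15 rad, less where a joint would pass 70% of its speed; a pose out of reach is approached as far as the arm can. The fingers move at their own pace and stop on an object; clamp_n is the grip in N (left out, the last holds). Time passes only in rows, so rows that do not move let the fingers close. The tool returns the time, the measured TCP pose, the force, the opening and the grip force at its end. only (a regular expression) keeps the lines of the reply that match it, lines (a string "A,B") keeps lines A to B, and quiet returns only ok. A shift or turn number past 1, either way, is cut back to 1. Input that does not fit is refused with a message, and nothing moves.
- bot.get_obs(): the state, without advancing time (a new reading comes with each control period).
- bot.read_camera(name): name is "scene" or "top" or "wrist"; returns the picture (400x640x3 uint8, blue, green, red); there is no depth.
- bot.camera_info(name): a dict with "vertical_fov" (degrees; the focal length in pixels is half the picture's height over the tangent of half this angle, whatever the lens; pixels are square), "cx", "cy" (the principal point, pixels), "view" (4x4, takes a point from world to camera coordinates); the wrist camera has in their place "hand_eye" (4x4, takes a point from camera to tool coordinates, whose origin is the TCP and whose axes are the flange's). Camera axes: x right, y up, looking along -z (the intrinsics and any distortion apply to the point x, -y, -z); pixel columns grow to the right and rows downward; lengths in m; the calibration is good to about 2 mm. A picture is of the moment at which its call begins: read the wrist's pose just before it. camera_info takes no time and is no camera call.
- bot.hand_in(): hands the job in; it is judged then, once.
The state is a dict: "t": time; "q": joint angles; "joint_vel": joint speeds; "joint_torque": joint torques, N m; "eef_pos": TCP position; "tool_rot": TCP orientation; "contact_force": force on the tool from outside, world axes, zero at the start; "torque": the same for the moment, N m; "gripper_width": opening from 0.0 (shut) to 1.0 (fully open); "grasp_force": force on a finger pad.
Only numpy, scipy, OpenCV 4.12 (cv2) and the standard library are available. Lean on these libraries where they do the work, as an engineer would, in place of code of your own. Each camera call takes 0.05 s, during which the arm holds its last target. There are 200 camera calls.

TASK

Two plastic tubs, a large white one and a small cream one, were left lying on their sides to drain. Stand both back upright on their bases, mouth up, about where they are, by gently pushing the upper rim of each with the fingertips until it tips over onto its base; do not grip or lift them. Leave the petri dish, the small beaker and the vial standing where they are.

Things in the scene. Friction and masses are not known exactly. Their poses are not given: they have to be found in the camera images.
- white_tub: Large rectangular open white plastic tub, 135 x 183 mm at the rim, narrowing to about 120 x 168 mm at the foot, 105 mm high, thin walls (5 mm) with a small lip, 0.1 kg. Origin: centre of its underside. Own z points from base to mouth, y along the long side. At the start it lies on its -x wall: +x nearly straight up, z nearly level (mouth end raised by 4 degrees). Upright, the origin is at z = 0.
- white_tub_mouth (a point): Centre of the open mouth, in the plane of the rim. At the start the level direction from the body's origin to this point is the way the mouth faces; push the upper rim the other way, towards the base.
- white_tub_heel (a point): Middle of the long bottom edge between the base and the wall that it lies on; the tub tips about this edge, which stays on the table.
- white_tub_rim (a point): Middle of the rim's long side that is uppermost while the tub lies, about 135 mm above the table at the start; the place to push. It rises as the tub tips, then comes down on the far side. Lying, it takes 105 mm from base to mouth. It has to be turned by about 30 degrees before it falls upright by itself, by when the upper rim has risen to about 160 mm.
- small_tub: Small rectangular open cream plastic tub, 68 x 93 mm at the rim, narrowing to about 52 x 76 mm at the foot, 45 mm high, thin walls (5 mm) with a small lip, 0.05 kg. Origin: centre of its underside. Own z points from base to mouth, y along the long side. At the start it lies on its -x wall: +x nearly straight up, z nearly level (mouth end raised by 11 degrees). Upright, the origin is at z = 0.
- small_tub_mouth (a point): Centre of the open mouth, in the plane of the rim. At the start the level direction from the body's origin to this point is the way the mouth faces; push the upper rim the other way, towards the base.
- small_tub_heel (a point): Middle of the long bottom edge between the base and the wall that it lies on; the tub tips about this edge, which stays on the table.
- small_tub_rim (a point): Middle of the rim's long side that is uppermost while the tub lies, about 67 mm above the table at the start; the place to push. It rises as the tub tips, then comes down on the far side. Lying, it takes 45 mm from base to mouth. It has to be turned by about 25 degrees before it falls upright by itself, by when the upper rim has risen to about 73 mm.
- petri: Covered petri dish, 61 mm across, 16 mm high, loose; a bystander. Origin: centre of its underside.
- beaker: Small empty plastic beaker, 54 mm across, 52 mm high, loose; a bystander. Origin: centre of its underside.
- vial: Sample vial with screw cap, 28 mm across, 62 mm high, standing loose; a bystander. Origin: centre of its underside.

How it is judged:
At the end, for the whole second after the job is handed in: Both tubs stand still and upright on the table, mouth up (own z within 0.12 rad of vertical, base within 8 mm of the table), each origin less than 200 mm from where it started; petri dish, beaker and vial upright and within 20 mm of their places (angle between each of white_tub, small_tub's own z axis and vertical below 0.12 rad and height (world z) of each of white_tub, small_tub below 0.008 m and linear speed of each of white_tub, small_tub below 0.02 m/s and angular speed of each of white_tub, small_tub below 0.2 rad/s and distance of each of white_tub, small_tub from where it was at the start of the episode below 0.2 m and distance of each of petri, beaker, vial from where it was at the start of the episode below 0.02 m and angle between each of petri, beaker, vial's own z axis and vertical below 0.3 rad); the robot touches nothing.
It fails at once if the large white tub is lifted: the foot edge it tips over (its heel) rises more than 30 mm above the table (height (world z) of white_tub_heel above 0.03 m).
It fails at once if the large white tub is squeezed or pushed hard (the fingers press on it with more than 25 N) (contact force between the fingers and white_tub above 25 N).
It fails at once if the small cream tub is lifted: the foot edge it tips over (its heel) rises more than 30 mm above the table (height (world z) of small_tub_heel above 0.03 m).
It fails at once if the small cream tub is squeezed or pushed hard (the fingers press on it with more than 25 N) (contact force between the fingers and small_tub above 25 N).
It fails at once if the petri dish, the beaker or the vial is shifted by more than 20 mm or upset (distance of any of petri, beaker, vial from where it was at the start of the episode above 0.02 m or angle between any of petri, beaker, vial's own z axis and vertical above 0.3 rad).
It also fails if it takes over 51 s, if anything falls off the work surface, if the arm or the gripper's body presses on something with over 40 N, if the wrist force passes 120 N, or if a joint passes its speed limit or range.

## Working session

There is one attempt and no reset: what is moved stays moved. The work goes in short steps, Python scripts to look and compute and a tool call to move; the robot and the scene stay as the last step left them, time stands still between calls to the robot, and variables do not carry over. Pictures are saved under pics/ and viewed, at most 10 in all, crops included, and the job is handed in when it is done.

```bash
ls; mkdir -p pics; python3 - <<'E'
from station import bot
import cv2,numpy as np
o=bot.get_obs();print(o['t'],o['eef_pos'],o['tool_rot'],o['gripper_width'])
for n in ('scene','top'):
    cv2.imwrite(f'pics/{n}0.png',bot.read_camera(n)); i=bot.camera_info(n);print(n,{k:(np.round(v,4).tolist()) if k!='x' and not isinstance(v,str) else v for k,v in i.items()})
E
```

```text
pics
station.py
0.0 [ 0.26373199 -0.62071836  0.23033725] [-8.54957707e-04  9.79886007e-01  1.99556057e-01 -2.49562482e-04] 0.998922112439676
scene {'vertical_fov': 46.8948, 'cx': 320.382, 'cy': 200.6794, 'view': [[0.4774, -0.8786, 0.0147, -0.3642], [0.3854, 0.2244, 0.895, -0.273], [-0.7897, -0.4216, 0.4458, -0.767], [0.0, 0.0, 0.0, 1.0]]}
top {'vertical_fov': 52.2963, 'cx': 321.5632, 'cy': 198.6832, 'view': [[0.0267, -0.9991, 0.0337, -0.1672], [0.9847, 0.0321, 0.1711, -0.5093], [-0.172, 0.0286, 0.9847, -0.9931], [0.0, 0.0, 0.0, 1.0]]}
```

View pics/scene0.png

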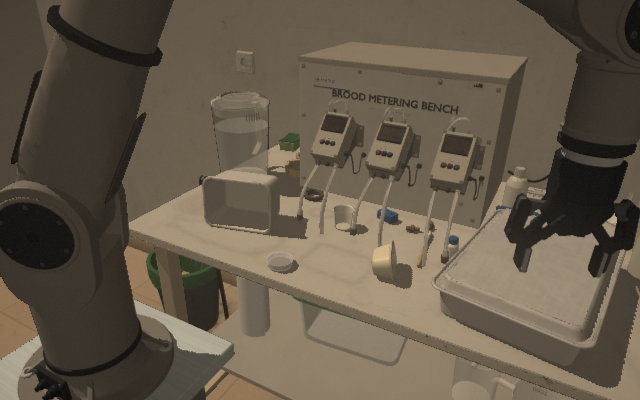

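View pics/top0.png

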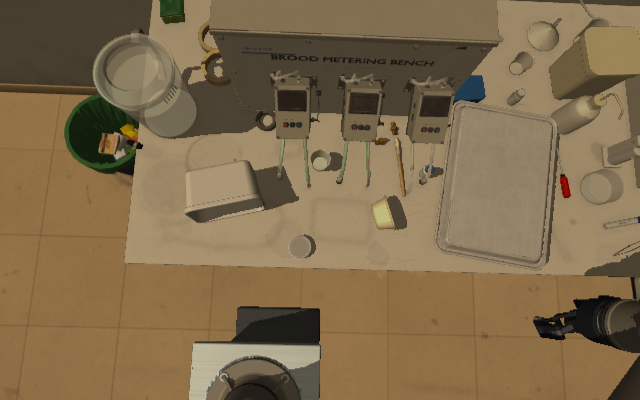

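Top view: white tub about (225,190), mouth edge low (towards the robot); cream tub (383,212), petri (302,245), beaker (320,160), vial about (428,172). I'll enlarge both tubs.

```bash
python3 - <<'E'
import cv2,numpy as np
a=cv2.imread('pics/top0.png');b=cv2.imread('pics/scene0.png')
f=lambda im,x,y,w,h,s:cv2.resize(im[y:y+h,x:x+w],None,fx=s,fy=s,interpolation=cv2.INTER_CUBIC)
r1=np.hstack([f(a,175,150,100,75,4),f(a,365,185,50,50,6)]) 
r2=np.hstack([f(b,195,160,100,75,4),f(b,360,230,50,50,6)]) 
cv2.imwrite('pics/z.png',np.clip(np.vstack([r1[:300],r2[:300]])*1.4,0,255).astype(np.uint8))
E
```

```text
(no output)
```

View pics/z.png

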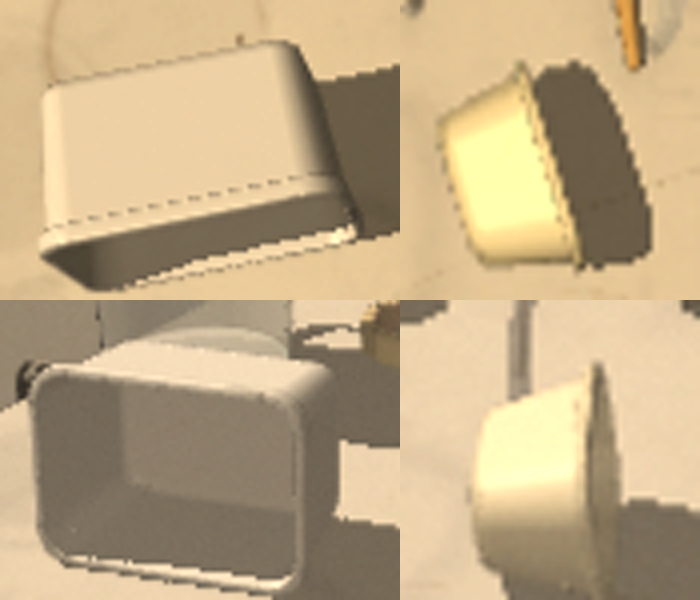

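```bash
cat > h.py <<'E'
import numpy as np
from station import bot
def cam(n):
    i=bot.camera_info(n);return 200/np.tan(np.radians(i['vertical_fov']/2)),i['cx'],i['cy'],np.array(i['view'])
def ray(n,uv,z):
    f,cx,cy,V=cam(n);d=V[:3,:3].T@np.array([(uv[0]-cx)/f,-(uv[1]-cy)/f,-1]);c=-V[:3,:3].T@V[:3,3]
    return c+d*(z-c[2])/d[2]
def proj(n,p):
    f,cx,cy,V=cam(n);q=V[:3,:3]@p+V[:3,3];return np.array([cx-f*q[0]/q[2],cy+f*q[1]/q[2]])
E
python3 - <<'E'
from h import *
np.set_printoptions(precision=3,suppress=True)
print(bot.camera_info('top').keys())
for nm,uv,z in [('W L',(185.5,209.5),.135),('W R',(257,195),.135),('W base L',(186,172.5),.128),('W base R',(248,160.5),.128),('S top',(385.3,196),.067),('S bot',(394,228),.067),('S b top',(372,205.5),.06),('S b bot',(378,228),.06),
 ('petri',(302,246),.016),('beaker',(320,160),.052),('vial',(429,168),.06)]:
    p=ray('top',uv,z);print(nm,p,proj('scene',p))
E
```

```text
dict_keys(['vertical_fov', 'cx', 'cy', 'view'])
W L [0.463 0.162 0.135] [205.759 175.326]
W R [0.502 0.001 0.135] [268.967 183.303]
W base L [0.552 0.171 0.128] [226.2   165.653]
W base R [0.586 0.027 0.128] [278.863 172.033]
S top [ 0.523 -0.312  0.067] [392.907 237.646]
S bot [ 0.442 -0.333  0.067] [389.114 257.919]
S b top [ 0.498 -0.279  0.06 ] [374.862 241.498]
S b bot [ 0.442 -0.295  0.06 ] [371.319 255.707]
petri [ 0.394 -0.106  0.016] [283.211 259.319]
beaker [ 0.614 -0.145  0.052] [343.016 209.489]
vial [ 0.601 -0.426  0.06 ] [453.187 237.837]
```

White tub's mouth faces the robot, so it is pushed towards about +12.5° yaw at the rim (0.480, 0.083). The cream tub's mouth faces -y, so it is pushed towards about 106° yaw at (0.482, -0.322). Cream tub first.

The rows are not in the units I measure in: shifts go in shares of 50 mm and turns go in shares of pi rad. I convert before sending: 0.039 m is 0.78, -0.018 m is -0.36, -0.145 rad / 3.1416 = -0.0462.

drive_effector:
  offsets: {"segments": [[0.78, -0.36, 0, 0, 0.4], [0.78, -0.36, 0, 0, 0.4], [0.78, -0.36, 0, 0, 0.4], [0.78, -0.36, 0, 0, 0.4], [0.78, -0.36, 0, 0, 0.4], [0.78, -0.36, 0, 0, 0.4], [0.78, -0.36, 0, 0, 0.4], [0.78, -0.36, 0, 0, 0.4], [0, 0, 0, -0.0462, 0.4], [0, 0, 0, -0.0462, 0.4], [0, 0, 0, -0.0462, 0.4], [0, 0, 0, -0.0462, 0.4], [0, 0, 0, -0.0462, 0.4], [0, 0, 0, -0.0462, 0.4], [0, 0, 0, -0.0462, 0.4], [0, 0, 0, -0.0462, 0.4], [0, 0, 0, -0.0462, 0.4], [0, 0, 0, -0.0462, 0.4]]}

```text
t: 1.9
eef_pos: [0.4944, -0.3666, 0.2308]
tool_rot: [-0.0, 0.599, 0.801, -0.0]
contact_force: [-0.0, -0.6, 0.8]
gripper_width: 0.4
grasp_force: 0.0
```

```bash
python3 - <<'E'
from h import *
import cv2
o=bot.get_obs();q=o['tool_rot'];print(o['eef_pos'],2*np.degrees(np.arctan2(q[2],q[1])),o['q'].round(2))
for n in ['top','scene']:
    im=bot.read_camera(n);cv2.imwrite(f'pics/{n}1.png',im)
p=[.482,-.3225,.067]
# bench clearance
for uv in [(300,185),(297,215),(440,262)]: print(ray('scene',uv,0))
E
```

```text
[ 0.49444313 -0.36660929  0.23081776] 106.4351449532585 [ 0.82  0.41 -0.37  1.68  0.16  1.08  0.68]
[0.78519563 0.08368199 0.        ]
[ 0.61332526 -0.00927066  0.        ]
[ 0.58284546 -0.40924475  0.        ]
```

In the tool's units: 0.038 m is 0.76, 0.01 m is 0.2.

drive_effector:
  offsets: {"segments": [[0, 0, 0.76, 0, 0.4], [0, 0, 0.76, 0, 0.4], [0, 0, 0.76, 0, 0.4], [0, 0, 0.76, 0, 0.4], [0, 0, 0.68, 0, 0.4], [0.2, 0, 0, 0, 0.4], [0.2, 0, 0, 0, 0.4], [0.14, 0, 0, 0, 0.4], [0.1, 0, 0, 0, 0.4], [0.1, 0, 0, 0, 0.4], [0.1, 0, 0, 0, 0.4]]}

```text
t: 3.1
eef_pos: [0.4836, -0.3265, 0.0464]
tool_rot: [0.001, 0.601, 0.799, -0.0]
contact_force: [-0.2, 0.4, -0.3]
gripper_width: 0.4
grasp_force: 0.0
```

```bash
python3 - <<'E'
from h import *
import cv2
a=bot.read_camera('top');b=bot.read_camera('scene')
f=lambda im,x,y,w,h,s:cv2.resize(im[y:y+h,x:x+w],None,fx=s,fy=s,interpolation=cv2.INTER_CUBIC)
cv2.imwrite('pics/z2.png',np.hstack([f(a,330,150,110,110,3.5),f(b,340,190,110,110,3.5)]))
E
```

```text
(no output)
```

View pics/z2.png

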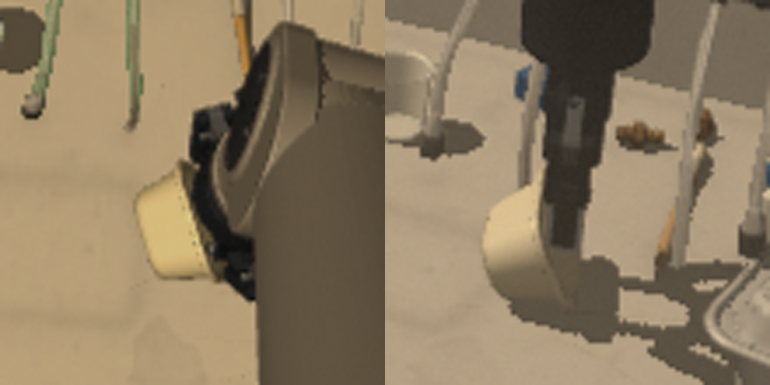

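Fingertips are inside the mouth against the upper rim (top crop about (205,200)), and the tub is just starting to tip. I'll keep pushing while rising slightly.

In the tool's units: 0.005 m is 0.1, -0.002 m is -0.04.

drive_effector:
  offsets: {"segments": [[0.1, 0, -0.02, 0, 0.4], [0.1, 0, -0.02, 0, 0.4], [0.1, 0, -0.02, 0, 0.4], [0.1, 0, -0.04, 0, 0.4], [0.1, 0, -0.04, 0, 0.4], [0.1, 0, -0.04, 0, 0.4], [0.1, 0, -0.04, 0, 0.4], [0.1, 0, -0.04, 0, 0.4]]}

```text
t: 4.0
eef_pos: [0.472, -0.2875, 0.0585]
tool_rot: [0.0, 0.601, 0.799, -0.0]
contact_force: [0.0, 0.3, -0.3]
gripper_width: 0.403
grasp_force: 0.0
```

```bash
python3 - <<'E'
from h import *
import cv2
a=bot.read_camera('top');b=bot.read_camera('scene')
f=lambda im,x,y,w,h,s:cv2.resize(im[y:y+h,x:x+w],None,fx=s,fy=s,interpolation=cv2.INTER_CUBIC)
cv2.imwrite('pics/z3.png',np.hstack([f(a,330,150,110,110,3.5),f(b,340,190,110,110,3.5)]))
E
```

```text
(no output)
```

View pics/z3.png

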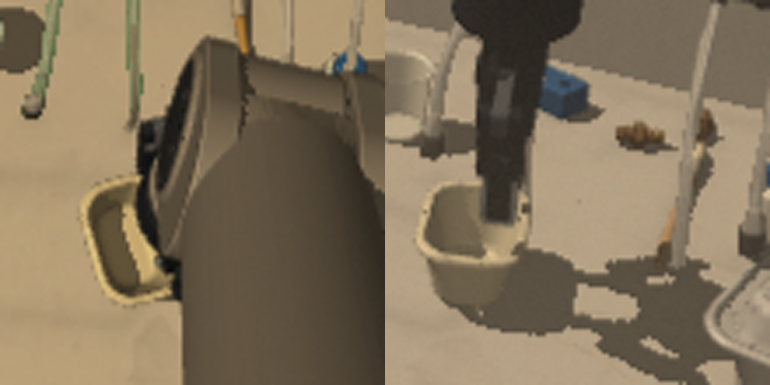

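The cream tub now stands mouth up, free of the fingers in its mouth. Next: rise straight up and go to the white tub's mouth side.

In the tool's units: -0.045 m is -0.9, 0.0394 m is 0.788.

drive_effector:
  offsets: {"segments": [[0, 0, -0.6, 0, 0.4], [0, 0, -0.9, 0, 0.4], [0, 0, -0.9, 0, 0.4], [0, 0, -0.9, 0, 0.4], [0.788, 0.156, -0.1, 0, 0.4], [0.788, 0.156, 0, 0, 0.4], [0.788, 0.156, 0, 0, 0.4], [0.788, 0.156, 0, 0, 0.4], [0.788, 0.156, 0, 0, 0.4], [0.788, 0.156, 0, 0, 0.4], [0.788, 0.156, 0, 0, 0.4], [0.788, 0.156, 0, 0, 0.4], [0.788, 0.156, 0, 0, 0.4]]}

```text
t: 5.4
eef_pos: [0.4409, 0.0736, 0.2285]
tool_rot: [0.0, 0.601, 0.799, 0.0]
contact_force: [0.5, -0.5, 1.2]
gripper_width: 0.397
grasp_force: 0.0
```

drive_effector:
  offsets: {"segments": [[0, 0, 0, 0.0473, 0.4], [0, 0, 0, 0.0473, 0.4], [0, 0, 0, 0.0473, 0.4], [0, 0, 0, 0.0473, 0.4], [0, 0, 0, 0.0473, 0.4], [0, 0, 0, 0.0473, 0.4], [0, 0, 0, 0.0473, 0.4], [0, 0, 0, 0.0473, 0.4], [0, 0, 0, 0.0473, 0.4], [0, 0, 0, 0.0473, 0.4], [0, 0, 0, 0.0473, 0.4]]}

```text
t: 6.5
eef_pos: [0.4412, 0.0721, 0.2283]
tool_rot: [0.0, 0.994, 0.105, 0.0]
contact_force: [-0.4, 0.7, -0.2]
gripper_width: 0.397
grasp_force: 0.0
```

```bash
python3 - <<'E'
from h import *
import cv2
o=bot.get_obs();q=o['tool_rot'];print(o['eef_pos'],2*np.degrees(np.arctan2(q[2],q[1])),o['q'].round(2))
E
```

```text
[0.44120371 0.07207737 0.22831462] 12.080383211768691 [ 0.15  0.14 -0.49  2.05  0.08  0.97 -1.74]
```

In the tool's units: 0.044 m is 0.88, 0.04 m is 0.8.

drive_effector:
  offsets: {"segments": [[0, 0, 0.8, 0, 0.4], [0, 0, 0.8, 0, 0.4], [0, 0, 0.88, 0, 0.4], [0.2, 0, 0, 0, 0.4], [0.16, 0, 0, 0, 0.4], [0.12, 0, 0, 0, 0.4], [0.1, 0, 0, 0, 0.4], [0.1, 0, 0, 0, 0.4], [0.1, 0, -0.02, 0, 0.4], [0.1, 0, -0.04, 0, 0.4], [0.1, 0, -0.04, 0, 0.4], [0.1, 0, -0.04, 0, 0.4]]}

```text
t: 7.7
eef_pos: [0.4944, 0.0839, 0.1116]
tool_rot: [0.0, 0.994, 0.108, 0.0]
contact_force: [-0.6, -0.8, -0.0]
gripper_width: 0.404
grasp_force: 0.2
```

```bash
python3 - <<'E'
from h import *
import cv2
a=bot.read_camera('top');b=bot.read_camera('scene')
f=lambda im,x,y,w,h,s:cv2.resize(im[y:y+h,x:x+w],None,fx=s,fy=s,interpolation=cv2.INTER_CUBIC)
cv2.imwrite('pics/z4.png',np.hstack([f(a,160,130,130,130,3),f(b,185,100,130,130,3)]))
E
```

```text
(no output)
```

View pics/z4.png

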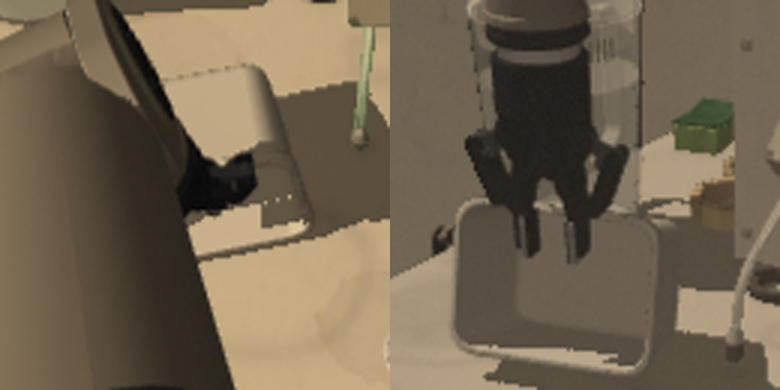

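Both fingertips are in the mouth under the upper rim (scene crop about (525,240)–(580,245)), and the tub is beginning to tip. Continue.

In the tool's units: 0.005 m is 0.1, -0.002 m is -0.04.

drive_effector:
  offsets: {"segments": [[0.1, 0, -0.04, 0, 0.4], [0.1, 0, -0.04, 0, 0.4], [0.1, 0, -0.04, 0, 0.4], [0.1, 0, -0.04, 0, 0.4], [0.1, 0, -0.04, 0, 0.4], [0.1, 0, -0.04, 0, 0.4], [0.1, 0, -0.04, 0, 0.4], [0.1, 0, -0.04, 0, 0.4], [0.1, 0, -0.04, 0, 0.4], [0.1, 0, -0.04, 0, 0.4], [0.1, 0, -0.04, 0, 0.4]]}

```text
t: 8.9
eef_pos: [0.5481, 0.0958, 0.1335]
tool_rot: [0.0, 0.994, 0.108, 0.0]
contact_force: [0.5, -0.2, -0.2]
gripper_width: 0.403
grasp_force: 0.0
```

```bash
python3 - <<'E'
from h import *
import cv2
a=bot.read_camera('top');b=bot.read_camera('scene')
f=lambda im,x,y,w,h,s:cv2.resize(im[y:y+h,x:x+w],None,fx=s,fy=s,interpolation=cv2.INTER_CUBIC)
cv2.imwrite('pics/z5.png',np.hstack([f(a,160,130,130,130,3),f(b,185,100,130,130,3)]))
E
```

```text
(no output)
```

View pics/z5.png

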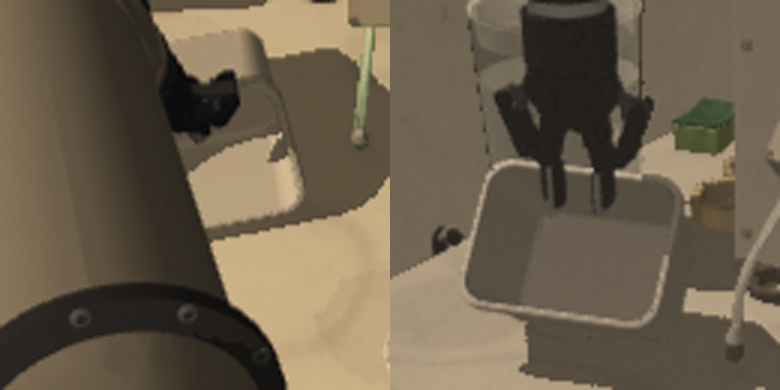

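It is tilted about 25–30°, pivoting cleanly on the heel; a bit further.

In the tool's units: 0.005 m is 0.1, -0.001 m is -0.02.

drive_effector:
  offsets: {"segments": [[0.1, 0, -0.02, 0, 0.4], [0.1, 0, -0.02, 0, 0.4], [0.1, 0, -0.02, 0, 0.4], [0.1, 0, -0.02, 0, 0.4], [0.1, 0, -0.02, 0, 0.4], [0.1, 0, -0.02, 0, 0.4], [0, 0, 0, 0, 0.4], [0, 0, 0, 0, 0.4], [0, 0, 0, 0, 0.4], [0, 0, 0, 0, 0.4]]}

```text
t: 10.0
eef_pos: [0.5767, 0.1021, 0.1393]
tool_rot: [0.0, 0.994, 0.108, -0.0]
contact_force: [-0.5, -0.6, 0.8]
gripper_width: 0.405
grasp_force: 0.0
```

```bash
python3 - <<'E'
from h import *
import cv2
a=bot.read_camera('top');b=bot.read_camera('scene')
f=lambda im,x,y,w,h,s:cv2.resize(im[y:y+h,x:x+w],None,fx=s,fy=s,interpolation=cv2.INTER_CUBIC)
cv2.imwrite('pics/z6.png',np.hstack([f(a,160,130,130,130,3),f(b,185,100,130,130,3)]))
E
```

```text
(no output)
```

View pics/z6.png

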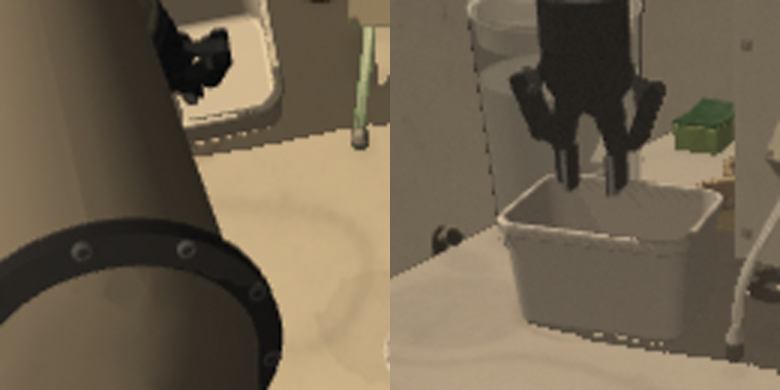

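The white tub stands upright. Rise, back off and check the whole scene.

In the tool's units: -0.04 m is -0.8, -0.03 m is -0.6.

drive_effector:
  offsets: {"segments": [[0, 0, -0.6, 0, 0.4], [0, 0, -0.8, 0, 0.4], [0, 0, -0.8, 0, 0.4], [-0.6, 0, 0, 0, 0.4], [-0.8, 0, 0, 0, 0.4], [-0.8, 0, 0, 0, 0.4], [0, 0, 0, 0, 0.4], [0, 0, 0, 0, 0.4], [0, 0, 0, 0, 0.4], [0, 0, 0, 0, 0.4]]}

```text
t: 11.1
eef_pos: [0.4705, 0.0789, 0.2494]
tool_rot: [-0.0, 0.994, 0.108, 0.0]
contact_force: [0.6, 0.5, -0.2]
gripper_width: 0.401
grasp_force: 0.0
```

```bash
python3 - <<'E'
from h import *
import cv2
a=bot.read_camera('top');b=bot.read_camera('scene')
f=lambda im,x,y,w,h,s:cv2.resize(im[y:y+h,x:x+w],None,fx=s,fy=s)
cv2.imwrite('pics/z7.png',np.vstack([f(a,120,60,360,210,2)[:,:720],f(b,140,130,360,170,2)])[::1][:, :][:760:1])
im=np.vstack([f(a,120,60,360,210,1.6),f(b,140,150,360,150,1.6)]);cv2.imwrite('pics/z7.png',im);print(im.shape)
E
```

```text
(576, 576, 3)
```

View pics/z7.png

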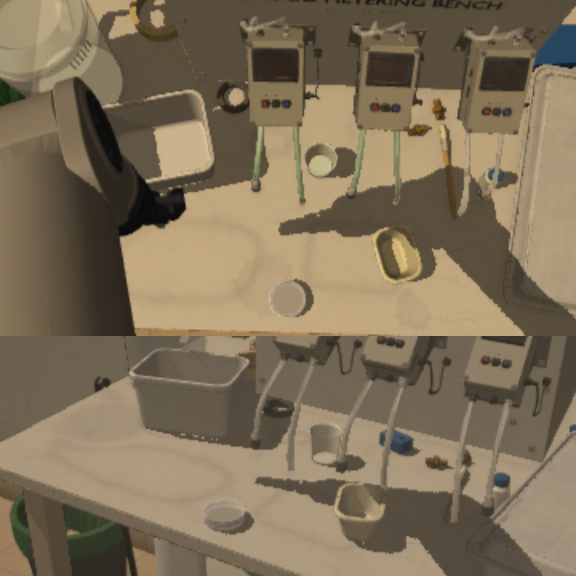

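Both tubs stand upright, mouth up. The petri dish (290,298), beaker (320,160) and vial (495,178) are where they were, and the arm is clear. Handing in.

```bash
python3 -c "
from station import bot
print(bot.hand_in())"
```

```text
the job is handed in; nothing more can be done
None
```

Both tubs were tipped upright onto their bases, mouth up, with the petri dish, beaker and vial undisturbed in the final camera check; the job was handed in at about 11 s, and no verdict was returned.

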